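# Test-run a tattoo pen: set the stroke sleeve, hold the speed knob at its third click

### The arm

A 6-joint arm with a two-finger parallel gripper is mounted at the origin on the work surface. World frame = base frame: x ahead of the robot, y to its left, z up, the work surface at z = 0. Lengths are in m, angles in degrees, forces in N, time in s.
With the tool pointing down it reaches from about 0.25 to 0.8 m from the base axis. Payload 8.5 kg.
Tool frame: the origin (TCP) lies at the very end of the fingers, on their centre line; the grasp point (between the pads) lies 19 mm behind it; z points along the fingers, y is the line along which they close (so a half turn about z gives the same grasp; the last joint's range is limited). The gripper opens to 85 mm and grips with 20 to 120 N. Pads are 22 mm wide; open, the fingers measure 114 mm over their backs; the gripper's body (76 mm by 85 mm) begins 54 mm behind the grasp point. The pads swing forward as they close: fully open they stand 13 mm farther back than shut.
Start: joints at [73.682, 13.648, -0.773, 75.585, 0, 90], TCP at [0.147, 0.504, 0.231] pointing down, gripper open.
Joint ranges: [-152.45, 152.45], [-59.26, 108.67], [-65.41, 83.53], [-104.44, 129.93], [-82.83, 76.93], [-180, 180]. Speed limits (degrees/s): [127.2, 127.2, 159.86, 180, 180, 180].

### API

Orientations are given as a 3x3 rotation matrix whose columns are the frame's x, y, z axes.
In Python, from workcell import * gives the robot as it stands.
- The arm moves only by the tool servo_tool, never from a script. Its argument "series" is a list of rows, each a list of 4 numbers: the shift along the tool's x, y, z in units of 40 mm (1.0 is 40 mm), then the turn about the tool's z in units of 10 degrees (1.0 is 10 degrees). A call has 1 to 20 rows; each row shifts and turns the commanded pose from where the row before left it, along the tool's axes as they then stand; what a row does not reach is not made up. A row lasts 1/8 s, in which the tool goes at most 62.5 mm and 10.7 degrees, less where a joint would pass 70% of its speed; a pose out of reach is approached as far as the arm can. A call is refused whole if a number of a shift passes 1 or a number of a turn 1, either way. A call with a gripper value outside its range is refused whole. "claw" is the closure, from -1 (fully open) to 1 (shut), set as the call begins (left out, the last holds). The fingers move at their own pace and stop on an object; "grip_force" is the grip in N (left out, the last holds). Time passes only in rows, so rows that do not move let the fingers close. It gives the time, the measured TCP pose, the force, the opening and the grip force at its end, in the units of the state.
- state(): the state, without advancing time (a new reading comes with each control period).
- read_camera(name): name is "scene" or "top"; returns (picture, depth): 480x640x3 uint8, blue, green, red; 480x640 float32, m along the optical axis (not along the pixel's ray), 0 where there is no reading.
- camera_model(name): a dict with "vfov" (degrees; the focal length in pixels is half the picture's height over the tangent of half this angle, whatever the lens; pixels are square), "cx", "cy" (the principal point, pixels), "k1" (the pictures are not rectified: a ray, as slopes to the right and down, at radius r is drawn at 1 + k1 r^2 times it, then the intrinsics apply), "world_to_cam" (4x4, takes a point from world to camera coordinates). Camera axes: x right, y up, looking along -z (the intrinsics and any distortion apply to the point x, -y, -z); pixel columns grow to the right and rows downward; lengths in m; the calibration is good to about 2 mm. A picture is of the moment at which its call begins. camera_model takes no time and is no camera call.
- hand_in(): hands the job in; it is judged then, once.
The state is a dict: "t": time; "qpos": joint angles; "joint_vel": joint speeds; "effort": joint torques, N m; "tcp_pos": TCP position; "ee_rot": TCP orientation; "ft_force": force on the tool from outside, world axes, zero at the start; "wrist_torque": the same for the moment, N m; "width": opening from 0.0 (shut) to 1.0 (fully open); "grasp_force": force on a finger pad.
Only numpy, scipy, OpenCV 4.12 (cv2) and the standard library are available. Lean on these libraries where they do the work, as an engineer would, in place of code of your own. Each camera call takes 0.05 s, during which the arm holds its last target. There are 200 camera calls.

### The job

Get the tattoo pen ready for a test run: turn the stroke sleeve at the top of the upright pen to mark 4 and let go of it, then take the bar knob on the power unit, turn it clockwise three clicks from rest to its third stop without passing that stop, and hold it there. The knob springs back if it is let go, so finish while still holding it with the fingers at the third stop. Leave everything else on the table where it is.

Things in the scene. Friction and masses are not known exactly. Their poses are not given: they have to be found in the camera images.
- sleeve_mid (a point): Grip point of the stroke sleeve at the top of the upright tattoo pen, on its upright turning axis, 121 mm above the table. The point has the stand's yaw. Free space above; keep fingertips above 102 mm height.
- stand: Round steel stand fixed to the table, position and yaw vary; origin under its centre, z up. Base 100 mm across, 12 mm high; aluminium cup 52 mm across up to 62 mm; in it the black pen, upright, 32 mm across. At 90 to 96 mm height a fixed black ring, 72 mm across, with 8 white marks; above it the sleeve, a skirt 42 mm across (97 to 101 mm) and the grip (101 to 131 mm).
- sleeve (a joint): Sleeve angle, rad, grows counter-clockwise seen from above, 0 to 2.45, a click every 0.35 = one mark: mark 0 at 0, mark 4 at 1.40, mark 7 at 2.45. The dark line on the skirt points at the mark; marks 0 and 4 are long ticks (10 mm), others short (5 mm); mark 0 lies on the stand's -x side. Starts between marks 0 and 2. Stays in a click when let go; about 0.1 N m turns it over one.
- sleeve_grip: Knurled aluminium grip of the sleeve: round, 32 mm diameter, 30 mm high, a 12 mm brass stub 6 mm high on top. Origin at the centre of its underside, 101 mm above the table; z up along the turning axis. Turns with joint sleeve; the dark line on the skirt lies on its own -x side.
- knob_mid (a point): Grip point of the power unit's speed knob, on its upright turning axis, 84 mm above the table. The point has the unit's yaw. Free space above; keep fingertips above 69 mm height.
- unit: Power unit: dark steel box 120 x 150 x 60 mm (its x, y, z), fixed to the table, position and yaw vary; origin under its centre. The knob axis lies 15 mm towards its -x side from the middle of its top. Beyond the knob, a flat pale glass display. Pen stand and power unit may change sides, left or right.
- knob (a joint): Knob angle, rad, grows clockwise seen from above, 0 to 2.0. Rests at 0, pressed there by a return spring; click stops at 0.40, 0.80, 1.20 (third), 1.60, 2.00. White ticks on the unit show rest (long tick, on the unit's -x side) and the five stops. Let go, it springs back to 0. Takes 0.06 to 0.25 N m, with a ripple of 0.06 N m either way at each click.
- knob_bar: Black bar grip of the knob, 42 mm long (its x), 14 mm wide (its y), 26 mm high, standing on the knob's 48 mm disc from 68 to 94 mm above the table. Origin at the centre of its underside, z up on the turning axis; the white line on top points along its -x. Turns with joint knob; at rest its x is the unit's x.
- soap_bottle: White squeeze bottle, 72 mm across, 210 mm high, loose; leave it. Origin at its underside.
- ink_a: Black ink bottle, 32 mm across, 75 mm high, loose, stands between unit and pen; leave it. Origin at its underside.
- ink_b: Amber ink bottle, 32 mm across, 75 mm high, loose, stands between unit and pen; leave it. Origin at its underside.
- dish: Open steel dish 60 x 110 x 18 mm, loose, close to the pen stand on its robot side; leave it. Origin at its underside.
- tape_roll: Roll of tape lying flat, 84 mm across, 22 mm high, loose; leave it.
- pen_case: Blue case 200 x 70 x 45 mm, loose; leave it.
- rinse_cup: White cup 70 mm across, 85 mm high, loose; leave it.
- cartridge_box: Cardboard box 110 x 75 x 40 mm, loose; leave it.
Not all that is in view belongs to the job. What is shaped like the stand but orange is not meant.

How it is judged (in metres and radians):
On the way, in this order (a step that is already met when the one before it is completed fails the run):
1. the sleeve stands at mark 4 and has been let go (value of joint sleeve between 1.28 and 1.52 rad and contact force between the fingers and sleeve_grip below 0.2 N), for 0.3 s.
2. the knob is held by the fingers at its third stop (value of joint knob between 1.06 and 1.34 rad and contact force between the fingers and knob_bar above 2 N), for 0.3 s.
At the end, for the whole second after the job is handed in: The fingers hold the knob still at its third stop (1.20 rad, within 0.14), pressing on its bar with more than 2 N, and the sleeve stands at mark 4 (1.40 rad, within 0.12) (all of step 2 and velocity of joint knob between -0.2 and 0.2 rad/s and value of joint sleeve between 1.28 and 1.52 rad); the arm keeps its last pose, push and grip.
It fails at once if the knob is turned past the third stop (beyond 1.45 rad) (value of joint knob above 1.45 rad).
It fails at once if another thing on the table is moved by more than 25 mm (distance of any of soap_bottle, ink_a, ink_b, dish, tape_roll, pen_case, rinse_cup, cartridge_box from where it was at the start of the episode above 0.025 m).
It also fails if it takes over 48 s, if anything falls off the work surface, if the arm or the gripper's body presses on something with over 40 N, if the wrist force passes 120 N, or if a joint passes its speed limit or range.

## Working session

There is one attempt and no reset: what is moved stays moved. The work goes in short steps, Python scripts to look and compute and a tool call to move; the robot and the scene stay as the last step left them, time stands still between calls to the robot, and variables do not carry over. Pictures are saved under pics/ and viewed, at most 10 in all, crops included, and the job is handed in when it is done.

Besides the shell and the picture viewer there is one more tool, called after ">>>" as name(argument=value, ...), one argument or row to a line, values as JSON. servo_tool: Moves the arm, as the interface text tells. Its arguments: {"type":"object","properties":{"series":{"type":"array","items":{"type":"array","items":{"type":"number"}}},"claw":{"type":"number"},"grip_force":{"type":"number"}},"required":["series"]}

```bash
mkdir -p pics
cat > h.py <<'E'
from workcell import *
import numpy as np, cv2
def look(n):
    im,d=read_camera(n); np.savez('%s.npz'%n,im=im,d=d); return im,d
def ray(n,uv):
    m=camera_model(n); f=240/np.tan(np.radians(m['vfov'])/2)
    K=np.array([[f,0,m['cx']],[0,f,m['cy']],[0,0,1]])
    p=cv2.undistortPoints(np.array(uv,float).reshape(-1,1,2),K,np.array([m['k1'],0,0,0,0.]))[:,0]
    T=np.linalg.inv(np.array(m['world_to_cam'])); 
    d=np.c_[p[:,0],-p[:,1],-np.ones(len(p))]@T[:3,:3].T
    return T[:3,3],d
def onz(n,uv,z):
    o,d=ray(n,uv); return o+d*((z-o[2])/d[:,2])[:,None]
def proj(n,P):
    m=camera_model(n); f=240/np.tan(np.radians(m['vfov'])/2); W=np.array(m['world_to_cam'])
    q=np.atleast_2d(P)@W[:3,:3].T+W[:3,3]; s=np.c_[q[:,0],-q[:,1]]/-q[:,2:]
    s=s*(1+m['k1']*(s**2).sum(1))[:,None]; return s*f+[m['cx'],m['cy']]
E
python3 - <<'E'
from h import *
for n in('top','scene'):
    im,d=look(n); cv2.imwrite('pics/%s0.png'%n,im); print(camera_model(n))
print(state())
E
```

```text
{'vfov': 47.90459674109136, 'cx': 327.0573323870893, 'cy': 240.3317795531067, 'k1': -0.15306334145232361, 'world_to_cam': array([[-0.02564966, -0.9996218 ,  0.00991714, -0.00176535],
       [ 0.98080335, -0.02324602,  0.1936089 , -0.58883533],
       [-0.19330515,  0.01469277,  0.98102867, -1.52194276],
       [ 0.        ,  0.        ,  0.        ,  1.        ]])}
{'vfov': 51.888352090390505, 'cx': 313.7734363330166, 'cy': 243.41395966885793, 'k1': -0.11655584109391016, 'world_to_cam': array([[-0.74347845,  0.6686151 , -0.01391545,  0.43509836],
       [-0.4857889 , -0.52564713,  0.69835824,  0.19796398],
       [ 0.45961825,  0.52597428,  0.71561311, -1.56401861],
       [ 0.        ,  0.        ,  0.        ,  1.        ]])}
{'t': 0.1, 'qpos': array([ 7.36821911e+01,  1.36781637e+01, -8.13726905e-01,  7.55838420e+01,
       -1.00710558e-03,  9.00014597e+01]), 'joint_vel': array([ 0.04469472, -0.11199467,  0.22088353,  0.08250835,  0.02687349,
       -0.05517356]), 'effort': array([-5.55046518e-04, -5.39722252e+01,  3.46999848e+01,  1.33670733e-02,
        5.42014936e-05, -6.03886861e-07]), 'tcp_pos': array([0.14740369, 0.5034811 , 0.23072504]), 'ee_rot': array([[-9.59710856e-01,  2.80989231e-01, -3.54505683e-04],
       [ 2.80989454e-01,  9.59710011e-01, -1.27347806e-03],
       [-1.76109683e-05, -1.32178308e-03, -9.99999126e-01]]), 'ft_force': array([ 0.32506954, -0.04841934, -0.26032056]), 'wrist_torque': array([0.03715323, 0.0491439 , 0.00529691]), 'grasp_force': 0.0, 'width': 1.0001617327127885}
```

View pics/top0.png

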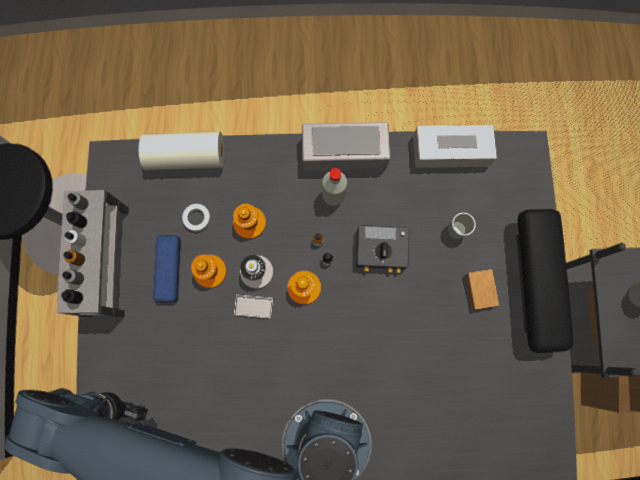

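View pics/scene0.png

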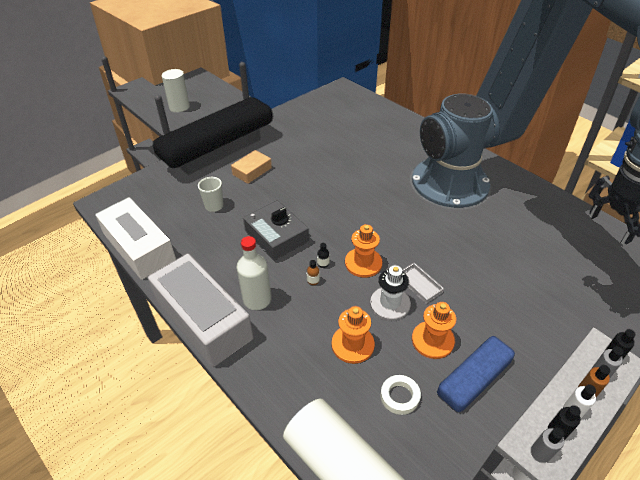

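The top view shows the pen (grey stand) at about (254,268) and the unit knob at about (383,250). There are orange decoys at (303,287), (208,270) and (248,220), and the ink bottles are at about (320,240) and (327,258). I'll enlarge the pen and knob next.

Run:
```python
from h import *
im=np.load('top.npz')['im']; s2=np.load('scene.npz')['im']
z=lambda im,u,v,r:cv2.resize(im[v-r:v+r,u-r:u+r],(400,300) if 0 else (300,300),interpolation=cv2.INTER_CUBIC)
c=np.vstack([np.hstack([z(im,254,268,25),z(im,383,248,30)]),np.hstack([z(s2,394,282,30),z(s2,278,222,40)])])
cv2.imwrite('pics/crop.png',c)
# coarse positions
print('sleeve',onz('top',[[253,267]],.131),onz('scene',[[395,271]],.131)); print('knob',onz('top',[[383,249]],.094),onz('scene',[[280,213]],.094))
```

```text
sleeve [[0.5039006  0.19132506 0.131     ]] [[0.51074234 0.19935604 0.131     ]]
knob [[ 0.55244428 -0.17470725  0.094     ]] [[ 0.55519637 -0.16773344  0.094     ]]
```

View pics/crop.png

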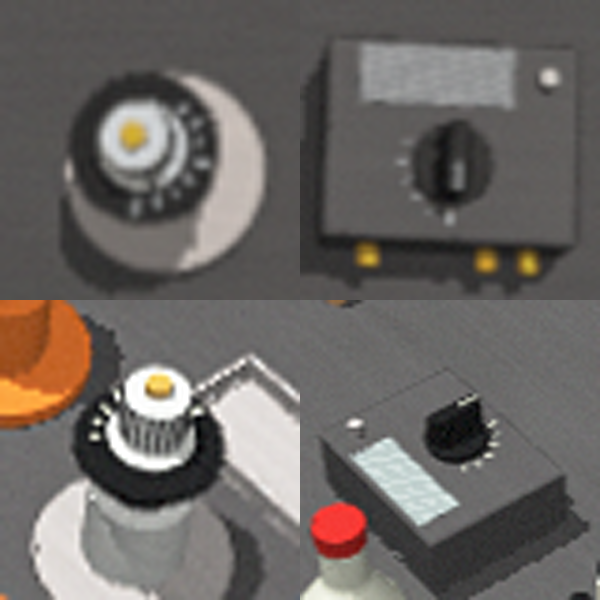

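The crop shows the pen seen from above. Its long tick (mark 0) is at image-down and the marks run counter-clockwise to the right, with the brass stub at about (251,265). The knob bar points image-down at its long tick, which is rest. Next I'll measure positions with depth and rays.

Run:
```python
from h import *
def pts(n):
    f=np.load(n+'.npz'); d=f['d']; v,u=np.mgrid[:480,:640]; uv=np.c_[u.ravel(),v.ravel()]
    o,r=ray(n,uv); m=np.array(camera_model(n)['world_to_cam'])
    return (o+r*d.ravel()[:,None]), f['im'].reshape(-1,3).astype(int), uv
for n in('top','scene'):
    P,C,uv=pts(n); hsv=cv2.cvtColor(C.reshape(480,640,3).astype(np.uint8),cv2.COLOR_BGR2HSV).reshape(-1,3).astype(int)
    near=lambda c,r:np.hypot(P[:,0]-c[0],P[:,1]-c[1])<r
    A=near((.507,.195),.07); B=near((.553,-.17),.12)
    g=A&(P[:,2]>.120); print(n,'grip top',g.sum(),P[g].mean(0),P[g,2].max())
    b=near((.507,.195),.03)&(hsv[:,1]>100)&(hsv[:,0]>12)&(hsv[:,0]<35)&(P[:,2]>.11); print('brass',b.sum(),uv[b].mean(0),onz(n,[uv[b].mean(0)],.136))
    k=near((.507,.195),.06)&(P[:,2]>.08)&(P[:,2]<.1); print('ring minrect',cv2.minEnclosingCircle(P[k][:,:2].astype(np.float32)))
    w=near((.507,.195),.05)&(C.min(1)>120)&(P[:,2]>.085)&(P[:,2]<.105); print('marks',w.sum())
    t=B&(P[:,2]>.055)&(P[:,2]<.064); print('unit',t.sum(),cv2.minAreaRect(P[t][:,:2].astype(np.float32)),P[t,2].mean())
    t=B&(P[:,2]>.085)&(P[:,2]<.1); print('bar',t.sum(),P[t].mean(0),cv2.minAreaRect(P[t][:,:2].astype(np.float32)))
# tick centroids
for n,c,z,r0,r1 in(('top',(.507,.195),.096,.022,.038),('top',(.553,-.17),.06,.024,.045),('scene',(.553,-.17),.06,.024,.045)):
    im=np.load(n+'.npz')['im']; g=cv2.cvtColor(im,cv2.COLOR_BGR2GRAY)
    v,u=np.mgrid[:480,:640]; Q=onz(n,np.c_[u.ravel(),v.ravel()],z); R=np.hypot(Q[:,0]-c[0],Q[:,1]-c[1]).reshape(480,640)
    m=((R<r1)&(R>r0)&(g>110)).astype(np.uint8); N,L,S,X=cv2.connectedComponentsWithStats(m)
    print(n,c)
    for i in range(1,N): print(S[i,4],X[i].round(1),onz(n,[X[i]],z)[0].round(4))
```

```text
top grip top 110 [0.50736675 0.19589736 0.13094003] 0.14390940203274227
brass 12 [250.75       265.33333333] [[0.5079317  0.19692279 0.136     ]]
ring minrect ((0.5084125399589539, 0.19651830196380615), 0.036707937717437744)
marks 48
unit 1469 ((0.5673350691795349, -0.17920993268489838), (0.14758478105068207, 0.12041306495666504), 86.2962417602539) 0.059480299117893376
bar 76 [ 0.55273018 -0.17621375  0.09248645] ((0.5527588129043579, -0.17682567238807678), (0.014989841729402542, 0.04192368686199188), 85.42993927001953)
scene grip top 152 [0.51193861 0.20006208 0.13005225] 0.14022414219740242
brass 19 [395.10526316 268.57894737] [[0.50868577 0.19715525 0.136     ]]
ring minrect ((0.5085954070091248, 0.19813507795333862), 0.03700738400220871)
marks 88
unit 1363 ((0.5677939057350159, -0.17830274999141693), (0.15320919454097748, 0.12361451983451843), 86.0611343383789) 0.059938450632836975
bar 80 [ 0.55447009 -0.17620573  0.09275495] ((0.5529049038887024, -0.17712654173374176), (0.01803698018193245, 0.04043570160865784), 89.3925552368164)
top (0.507, 0.195)
37 [264.1 266.1] [0.5109 0.164
[... 185 characters left out ...]
0.1759 0.096 ]
1 [251. 277.] [0.4808 0.2014 0.096 ]
1 [255. 276.] [0.4834 0.1901 0.096 ]
1 [246. 279.] [0.4754 0.2156 0.096 ]
3 [253. 281.] [0.4693 0.1958 0.096 ]
top (0.553, -0.17)
33 [379.6 237.3] [ 0.5934 -0.1703  0.06  ]
5 [382.6 261.2] [ 0.5225 -0.176   0.06  ]
scene (0.553, -0.17)
5 [289.  214.2] [ 0.5177 -0.1773  0.06  ]
1 [270. 215.] [ 0.5587 -0.2109  0.06  ]
4 [290.  217.5] [ 0.5244 -0.165   0.06  ]
1 [295. 217.] [ 0.5129 -0.1571  0.06  ]
1 [268. 218.] [ 0.5705 -0.205   0.06  ]
49 [269.4 227.2] [ 0.5906 -0.1735  0.06  ]
2 [270.  220.5] [ 0.5727 -0.1933  0.06  ]
2 [290.5 220. ] [ 0.5299 -0.1562  0.06  ]
6 [288.8 228.3] [ 0.5546 -0.134   0.06  ]
1 [284. 229.] [ 0.5658 -0.1409  0.06  ]
```

```bash
cat > polar.py <<'E'
from h import *
import sys
def polar(n,im,c=(.508,.197)):
    a=np.radians(np.arange(150,360,2)); out={}
    for name,z,rs in(('skirt',.101,(.0185,.0195)),('ring',.096,(.033,.034,.035)),('long',.096,(.0275,.0285))):
        g=0
        for r in rs:
            p=proj(n,np.c_[c[0]+r*np.cos(a),c[1]+r*np.sin(a),0*a+z]).astype(np.float32)
            g=g+cv2.remap(cv2.cvtColor(im,cv2.COLOR_BGR2GRAY),p[:,:1],p[:,1:],cv2.INTER_CUBIC)[:,0].astype(int)
        out[name]=g//len(rs)
    return np.c_[np.arange(150,360,2),out['skirt'],out['ring'],out['long']]
if __name__=='__main__':
    for n in('top','scene'):
        im=np.load(n+'.npz')['im'] if len(sys.argv)<2 else look(n)[0]
        q=polar(n,im); print(n)
        for k in range(4): print(' '.join(map(str,q[:,k])))
E
python3 polar.py
```

```text
top
150 152 154 156 158 160 162 164 166 168 170 172 174 176 178 180 182 184 186 188 190 192 194 196 198 200 202 204 206 208 210 212 214 216 218 220 222 224 226 228 230 232 234 236 238 240 242 244 246 248 250 252 254 256 258 260 262 264 266 268 270 272 274 276 278 280 282 284 286 288 290 292 294 296 298 300 302 304 306 308 310 312 314 316 318 320 322 324 326 328 330 332 334 336 338 340 342 344 346 348 350 352 354 356 358
118 117 115 113 111 113 117 121 124 127 129 129 127 125 122 121 118 115 107 97 86 77 73 76 87 102 116 128 136 144 149 152 152 155 159 165 171 177 179 181 181 183 186 187 183 179 177 174 173 172 171 173 177 180 181 182 184 184 184 182 183 183 184 185 186 186 187 188 186 182 179 176 175 174 175 179 183 184 180 172 162 155 149 147 144 141 138 139 145 154 162 166 167 171 176 180 183 188 193 196 196 194 192 191 190
70 70 69 68 66 63 62 63 68 72 76 76 71 66 63 62 63 62 60 59 57 58 60 59 57 53 51 50 49 49 48 46 42 39 42 46 47 50 51 50 49 49 54 54 56 58 61 66 73 79 91 99 103 101 93 88 83 82 82 83 84 83 80 79 80 81 84 85 83 73 70 77 85 89 82 73 72 74 78 81 79 77 78 77 75 74 71
[... 1229 characters left out ...]
 74 73 69 75 91 112 127 124 95 55 34 56 118 203 250 255 252 254 254 222 159 126 153 182 192 197 202 206 214 200 159 156 209 255 255 250 250 252 255 248 166 69 61 129 170 146 89 52 41 38 36 37 41 42 41 39 39 44 48 51 54 52 44 40 44 47 46 44 39 36 38 39 39 42 42 41 41 43 43 42 40 38 34 29 27 29 33 34 32 31 32 35 35 30 29 31 31 30 31
33 34 35 36 35 31 21 2 0 29 100 173 201 172 119 93 122 184 238 255 255 253 251 251 245 232 215 192 167 148 134 128 129 127 126 139 153 181 214 244 255 255 252 252 254 255 255 239 173 109 95 135 160 123 66 32 29 49 84 133 181 192 148 70 22 23 46 73 103 138 157 158 131 89 46 26 30 44 65 90 118 135 130 100 59 26 19 28 36 36 36 37 36 36 34 34 35 37 38 39 39 38 37 37 38
```

Both views agree on the centres, with sizes matching the ones given:

| Item | Position | Yaw |
|---|---|---|
| Sleeve | (0.508, 0.197) | about -7° |
| Knob | (0.5527, -0.1775) | about -4° |

The skirt line is at mark 1, so it needs about 60° counter-clockwise. I'll move above the pen.

>>> servo_tool(
  series=[
    [-0.77, -0.345, 0, 0],
    [-0.77, -0.345, 0, 0],
    [-0.77, -0.345, 0, 0],
    [-0.77, -0.345, 0, 0],
    [-0.77, -0.345, 0, 0],
    [-0.77, -0.345, 0, 0],
    [-0.77, -0.345, 0, 0],
    [-0.77, -0.345, 0, 0],
    [-0.77, -0.345, 0, 0],
    [-0.77, -0.345, 0, 0],
    [-0.77, -0.345, 0, 0],
    [-0.77, -0.345, 0, 0],
    [-0.77, -0.345, 0, 0],
    [-0.77, -0.345, 0, 0],
    [0, 0, 0, 0],
    [0, 0, 0, 0],
  ],
  claw=-1,
  grip_force=40,
)

```text
t: 2.1
tcp_pos: [0.5065, 0.1973, 0.2309]
ee_rot: [[-0.96, 0.281, -0.001], [0.281, 0.96, -0.0], [0.001, -0.001, -1.0]]
ft_force: [-0.6, 1.1, -0.2]
width: 0.998
grasp_force: 0.0
```

>>> servo_tool(
  series=[
    [-0.036, 0.01, 0.5, 0],
    [0, 0, 0.65, 0],
    [0, 0, 0.65, 0],
    [0, 0, 0.65, 0],
    [0, 0, 0.5, 0],
    [0, 0, 0.15, 0],
    [0, 0, 0, 0],
    [0, 0, 0, 0],
  ],
)

```text
t: 3.1
tcp_pos: [0.5089, 0.1976, 0.1082]
ee_rot: [[-0.96, 0.281, 0.001], [0.281, 0.96, 0.0], [-0.001, 0.001, -1.0]]
ft_force: [-0.1, 1.1, 0.3]
width: 1.003
grasp_force: 0.0
```

>>> servo_tool(
  series=[
    [0, 0, 0, 0],
    [0, 0, 0, 0],
    [0, 0, 0, 0],
    [0, 0, 0, 0],
    [0, 0, 0, 0],
    [0, 0, 0, 0],
    [0, 0, 0, 0],
    [0, 0, 0, 0],
  ],
  claw=1,
  grip_force=40,
)

```text
t: 4.1
tcp_pos: [0.5084, 0.1964, 0.1077]
ee_rot: [[-0.96, 0.281, 0.0], [0.281, 0.96, -0.001], [-0.0, -0.001, -1.0]]
ft_force: [-1.5, -5.0, 5.2]
width: 0.361
grasp_force: 39.4
```

>>> servo_tool(
  series=[
    [0, 0, 0, -0.62],
    [0, 0, 0, -0.62],
    [0, 0, 0, -0.62],
    [0, 0, 0, -0.62],
    [0, 0, 0, -0.62],
    [0, 0, 0, -0.62],
    [0, 0, 0, -0.62],
    [0, 0, 0, -0.62],
    [0, 0, 0, -0.62],
    [0, 0, 0, -0.62],
    [0, 0, 0, 0],
    [0, 0, 0, 0],
  ],
)

```text
t: 5.6
tcp_pos: [0.5083, 0.1967, 0.1077]
ee_rot: [[-0.699, -0.715, -0.0], [-0.715, 0.699, -0.001], [0.001, -0.0, -1.0]]
ft_force: [-1.8, -2.9, 5.2]
width: 0.358
grasp_force: 39.6
```

>>> servo_tool(
  series=[
    [0, 0, 0, 0],
    [0, 0, 0, 0],
    [0, 0, 0, 0],
    [0, 0, 0, 0],
    [0, 0, 0, 0],
    [0, 0, 0, 0],
  ],
  claw=-1,
)

```text
t: 6.35
tcp_pos: [0.5085, 0.1973, 0.1073]
ee_rot: [[-0.699, -0.715, -0.0], [-0.715, 0.699, -0.0], [0.0, -0.0, -1.0]]
ft_force: [-0.7, 0.2, 0.3]
width: 0.998
grasp_force: 0.0
```

>>> servo_tool(
  series=[
    [0, 0, -0.6, 0],
    [0, 0, -0.8, 0],
    [0, 0, -0.8, 0],
    [0, 0, -0.8, 1],
    [0, 0, 0, 1],
    [0, 0, 0, 1],
    [0, 0, 0, 1],
    [0, 0, 0, 0.97],
    [0, 0, 0, 0],
  ],
)

```text
t: 7.48
tcp_pos: [0.5085, 0.1972, 0.2273]
ee_rot: [[-0.998, 0.069, -0.0], [0.069, 0.998, -0.0], [0.0, -0.0, -1.0]]
ft_force: [-0.4, 0.1, -0.1]
width: 1.002
grasp_force: 0.0
```

>>> servo_tool(
  series=[
    [-0.147, -0.77, 0, 0],
    [-0.147, -0.77, 0, 0],
    [-0.147, -0.77, 0, 0],
    [-0.147, -0.77, 0, 0],
    [-0.147, -0.77, 0, 0],
    [-0.147, -0.77, 0, 0],
    [-0.147, -0.77, 0, 0],
    [-0.147, -0.77, 0, 0],
    [-0.147, -0.77, 0, 0],
    [-0.147, -0.77, 0, 0],
    [-0.147, -0.77, 0, 0],
    [-0.147, -0.77, 0, 0],
    [0, 0, 0, 0],
    [0, 0, 0, 0],
  ],
)

```text
t: 9.22
tcp_pos: [0.5528, -0.1761, 0.2272]
ee_rot: [[-0.998, 0.068, -0.0], [0.068, 0.998, 0.0], [0.0, 0.0, -1.0]]
ft_force: [0.1, -0.3, 0.5]
width: 0.999
grasp_force: 0.0
```

```bash
python3 polar.py new
python3 - <<'E'
from h import *
z=lambda im,u,v,r:cv2.resize(im[v-r:v+r,u-r:u+r],(300,300),interpolation=cv2.INTER_CUBIC)
cv2.imwrite('pics/after.png',np.hstack([z(np.load('top.npz')['im'],254,268,25),z(np.load('scene.npz')['im'],394,282,30)]))
s=state();print(s['qpos'],s['tcp_pos'])
E
```

```text
top
150 152 154 156 158 160 162 164 166 168 170 172 174 176 178 180 182 184 186 188 190 192 194 196 198 200 202 204 206 208 210 212 214 216 218 220 222 224 226 228 230 232 234 236 238 240 242 244 246 248 250 252 254 256 258 260 262 264 266 268 270 272 274 276 278 280 282 284 286 288 290 292 294 296 298 300 302 304 306 308 310 312 314 316 318 320 322 324 326 328 330 332 334 336 338 340 342 344 346 348 350 352 354 356 358
120 119 119 117 117 119 122 123 123 125 124 124 124 123 123 123 123 123 121 118 115 113 110 111 113 116 121 126 134 145 153 157 156 156 157 161 166 173 176 179 181 185 186 189 185 180 175 165 153 136 119 108 105 108 114 125 138 148 158 166 175 180 183 184 184 186 188 191 191 189 186 184 182 179 179 181 185 187 186 182 179 178 179 180 179 174 168 163 163 165 166 164 161 160 163 167 171 177 184 189 191 193 194 195 194
70 71 69 68 66 63 63 65 69 73 75 75 71 68 65 64 63 61 60 58 57 56 57 57 55 53 52 52 53 52 49 47 43 40 41 43 44 47 49 50 49 49 53 53 54 57 60 65 73 80 89 98 104 101 95 89 85 85 84 84 84 83 81 80 79 79 83 84 84 75 71 78 85 88 80 71 72 75 78 81 79 78 79 78 75
[... 1368 characters left out ...]
1 251 253 255 248 179 93 79 132 167 145 89 48 36 35 36 37 42 42 40 39 41 44 45 47 51 52 45 39 43 48 49 50 45 41 40 40 42 45 45 43 43 43 44 42 38 35 30 26 28 32 36 34 29 26 28 32 32 28 30 33 28 26 27
31 32 35 38 39 34 21 1 0 22 92 153 162 130 97 97 138 196 242 255 255 251 250 249 243 230 215 193 169 150 137 130 131 130 131 141 150 175 210 243 255 255 250 249 250 254 255 247 175 101 82 124 155 121 64 29 29 52 87 133 180 192 148 71 21 20 43 70 100 136 155 156 128 85 43 25 31 47 68 92 117 132 125 97 57 23 14 21 31 36 41 43 42 39 37 37 38 38 37 37 37 37 36 38 40
[-1.76217453e+01  1.91932618e+01  6.49933325e+00  7.73100531e+01
  3.60652024e-03 -1.37222502e+01] [ 0.55294071 -0.17561386  0.22741001]
```

View pics/after.png

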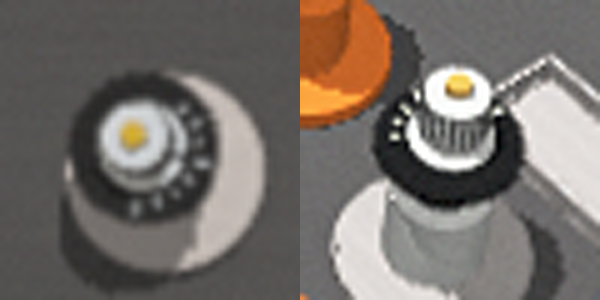

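The picture and profile show the skirt line at 254°, on the long tick of mark 4 (about (263,270) in the top view). The sleeve is done, so I'll go down to the knob.

>>> servo_tool(
  series=[
    [0, -0.04, 0.6, 0],
    [0, 0, 0.8, 0],
    [0, 0, 0.8, 0],
    [0, 0, 0.8, 0],
    [0, 0, 0.6, 0],
    [0, 0, 0.25, 0],
    [0, 0, 0, 0],
    [0, 0, 0, 0],
  ],
)

```text
t: 10.32
tcp_pos: [0.5536, -0.178, 0.0744]
ee_rot: [[-0.998, 0.07, 0.002], [0.07, 0.998, -0.001], [-0.002, -0.0, -1.0]]
ft_force: [-0.3, 0.5, 0.6]
width: 1.001
grasp_force: 0.0
```

>>> servo_tool(
  series=[
    [0.02, 0.01, 0.06, 0],
    [0, 0, 0, 0],
    [0, 0, 0, 0],
    [0, 0, 0, 0],
    [0, 0, 0, 0],
    [0, 0, 0, 0],
    [0, 0, 0, 0],
    [0, 0, 0, 0],
    [0, 0, 0, 0],
    [0, 0, 0, 0],
  ],
  claw=1,
  grip_force=50,
)

```text
t: 11.58
tcp_pos: [0.5522, -0.179, 0.0714]
ee_rot: [[-0.997, 0.071, 0.0], [0.071, 0.997, -0.003], [-0.0, -0.003, -1.0]]
ft_force: [-2.1, -6.4, 2.1]
width: 0.151
grasp_force: 51.4
```

>>> servo_tool(
  series=[
    [0, 0, 0, 0.5],
    [0, 0, 0, 0.5],
    [0, 0, 0, 0.5],
    [0, 0, 0, 0.5],
    [0, 0, 0, 0.5],
    [0, 0, 0, 0.5],
    [0, 0, 0, 0.5],
    [0, 0, 0, 0.5],
    [0, 0, 0, 0.5],
    [0, 0, 0, 0.5],
    [0, 0, 0, 0.5],
    [0, 0, 0, 0.5],
    [0, 0, 0, 0.4],
    [0, 0, 0, 0.3],
    [0, 0, 0, 0.15],
    [0, 0, 0, 0],
    [0, 0, 0, 0],
    [0, 0, 0, 0],
  ],
)

```text
t: 13.82
tcp_pos: [0.5524, -0.1789, 0.0714]
ee_rot: [[-0.3, 0.954, 0.001], [0.954, 0.3, -0.003], [-0.003, -0.0, -1.0]]
ft_force: [-0.9, -5.2, 1.4]
width: 0.153
grasp_force: 51.3
```

Run:
```python
from h import *
s=state();R=s['ee_rot'];print(np.degrees(np.arctan2(R[1,0],R[0,0])),s['wrist_torque'],s['grasp_force'],s['width'],s['t'])
z=lambda im,u,v,r:cv2.resize(im[v-r:v+r,u-r:u+r],(400,400),interpolation=cv2.INTER_CUBIC)
cv2.imwrite('pics/knob.png',np.hstack([z(look('top')[0],383,250,25),z(look('scene')[0],280,218,30)]))
```

```text
107.44182258122338 [-1.13029175  0.0231296   0.06917866] 51.315008997917175 0.15338036883200362 13.825
```

View pics/knob.png

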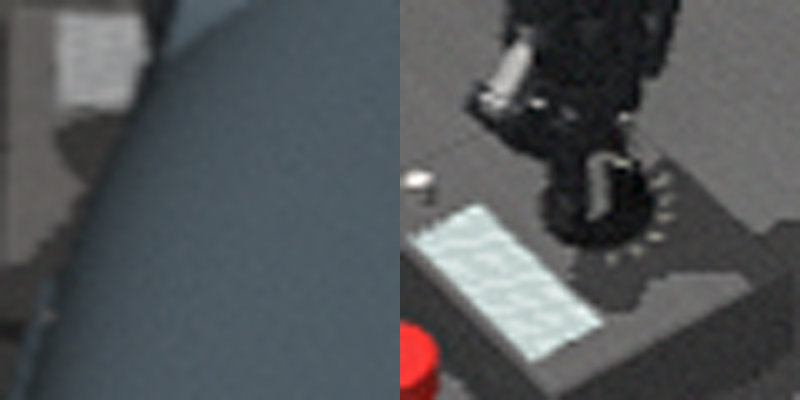

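The scene view shows the fingers holding the bar, with the white line running from crop (603,160) to (597,215). I'll check its direction, which should point to 107.3°.

Run:
```python
from h import *
c=np.array([[603,160],[597,215]],float); uv=np.c_[250+(c[:,0]-400)*.15,188+c[:,1]*.15]
P=onz('scene',uv,.094); d=P[1]-P[0]; print(P,np.degrees(np.arctan2(d[1],d[0])))
for a in(.8,1.2,1.6):
    t=np.radians(176)-a; print(a,proj('scene',[[.5527+r*np.cos(t),-.1775+r*np.sin(t),.094] for r in(0,.02)]).round(1).tolist())
s=state(); print(s['joint_vel'].round(2),s['grasp_force'])
```

```text
[[ 0.55175543 -0.17002755  0.094     ]
 [ 0.57422346 -0.14628877  0.094     ]] 46.57531771369673
0.8 [[278.4, 210.8], [285.7, 211.4]]
1.2 [[278.4, 210.8], [284.6, 213.3]]
1.6 [[278.4, 210.8], [282.5, 214.8]]
[-0.07 -0.04 -0.05  0.07 -0.02 -0.09] 51.31507337093353
```

Run:
```python
from h import *
im=np.load('scene.npz')['im'][193:238,250:310]
b=cv2.resize(np.clip(im.astype(float)*1.8,0,255).astype(np.uint8),(780,585),interpolation=cv2.INTER_NEAREST)
for a,col in((0.,(0,0,255)),(.4,(0,255,255)),(.8,(255,255,0)),(1.2,(0,255,0)),(1.6,(255,0,255))):
    t=np.radians(176)-a; q=proj('scene',[[.5527+r*np.cos(t),-.1775+r*np.sin(t),.061] for r in(.026,.036)])
    q=((q-[250,193]+.5)*13).astype(int); cv2.line(b,tuple(map(int,q[0])),tuple(map(int,q[1])),col,1)
t=np.radians(176)-1.2; x=np.array([np.cos(t),np.sin(t)]); y=np.array([-x[1],x[0]])
Q=[[*(np.array([.5527,-.1775])+sx*.021*x+sy*.007*y),z] for z in(.068,.094) for sx,sy in((1,1),(1,-1),(-1,-1),(-1,1))]
q=((proj('scene',Q)-[250,193]+.5)*13).astype(np.int32)
cv2.polylines(b,[q[:4],q[4:]],True,(0,255,0),1)
cv2.imwrite('pics/k2.png',b)
```

```text
(no output)
```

View pics/k2.png

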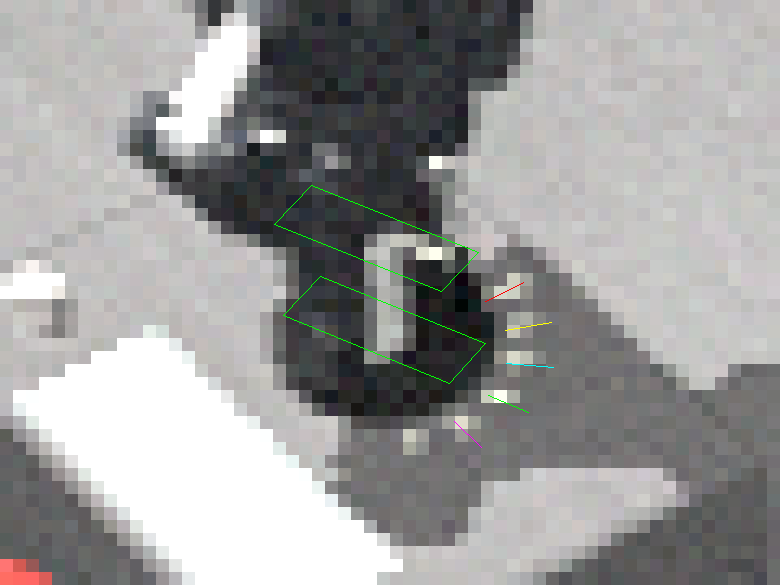

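The enlarged view shows the bar's white line at (435,250), inside the outline drawn for 1.20 rad. That outline points at the third-stop tick, near (500,395). The pale strip is the edge of a finger pad. The turn from the tool pose is 68.6°, and the grip reads 51 N and steady.

```bash
python3 -c "
from workcell import *
print(hand_in())"
```

```text
the job is handed in; nothing more can be done
None
```

I handed the job in with the sleeve released at mark 4 and the fingers holding the knob at its third stop (about 1.20 rad, 51 N grip). The hand-in returned no verdict.

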